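Shift the roll mill into third

TASK

Shift the bench roll mill into third: push its gear lever out of the left-hand side of the H gate into the cross channel, push it across to the right, then push it forward, away from the robot, until it is fully home at the end of the far right slot, and come clear of it. Only push it with the outside of the fingers: do not grip it or take it between the fingers. Do not run it into the near right slot on the way, and do not move or knock over the bottle, the beaker or the jar.

Things in the scene. Friction and masses are not known exactly. Their poses are not given: they have to be found in the camera images.
- gate_center (a point): Centre of the H gate, on top of its steel plate (130 x 116 mm, 124 mm above the bench). x forward (away from the robot), y left, z up; turned up to 0.3 rad about vertical. Legs of the H run along x, the cross channel along y through this point. Slots: first far left, second near left, third far right, fourth near right.
- knob_center (a point): Centre of the white round knob on the gear lever, 36 mm in diameter, 44 mm high, on a 12 mm steel stick. z runs up the stick. The lever tilts about a pivot 74 mm below gate_center; this point is 170 mm from the pivot: upright 220 mm above the bench, up to 57 mm ahead or behind at a slot's end, about 42 mm left or right in a leg.
- lever_across (a joint): Sideways tilt of the lever, rad: 0 upright, + to the right (-y of the mill), stops at +-0.30. In the left leg about -0.30 to -0.20 (begins there), in the right leg +0.20 to +0.30. Between the legs it passes only along the cross channel. Stays where it is left; 2 to 3 N at the knob moves it.
- lever_fore (a joint): Forward tilt of the lever, rad: 0 upright in the cross channel, + forward (+x of the mill), stops at -0.34 (end of a near slot) and +0.34 (end of a far slot). Within +-0.08 it can pass across. Begins anywhere from -0.32 to +0.32: far left slot, near left slot or between. Stays where it is left; 2 to 3 N at the knob moves it.
- mill_middle (a point): Point at bench level under gate_center, same axes, in the middle of the fixed grey gearbox (240 mm along x, 200 mm along y); its deck is level, 120 mm high, and only the gate plate and the lever stand on it. To its left (y +100 to +300 mm, x within +-90 mm) are two level steel rolls, 115 mm high, and a grey end block 125 mm high.
- amber_bottle_mid (a point): Amber bottle standing loose on the bench to the right of the gearbox, 64 mm in diameter, 140 mm high; this point is half-way up. To be left alone.
- beaker_mid (a point): Glass beaker standing loose on the bench to the right of the gearbox, nearer the robot than the bottle, 68 mm in diameter, 85 mm high; this point is half-way up. To be left alone.
- cream_jar_mid (a point): White jar standing loose on the bench to the right of the bottle and the beaker, 68 mm in diameter, 60 mm high; this point is half-way up. To be left alone.

How it is judged:
By the outcome, as a careful person would: the job done as asked, in the order asked, and still so for the second after the job is handed in, with the robot touching nothing.
It also fails if it takes over 48 s, if anything falls off the work surface, if the arm or the gripper's body presses on something with over 40 N, if the wrist force passes 120 N, or if a joint passes its speed limit or range.

ROBOT

A 6-joint arm with a two-finger parallel gripper is mounted at the origin on the work surface. World frame = base frame: x ahead of the robot, y to its left, z up, the work surface at z = 0. Lengths are in m, angles in degrees, forces in N, time in s.
With the tool pointing down it reaches from about 0.3 to 0.825 m from the base axis. Payload 5.4 kg.
Tool frame: the origin (TCP) lies midway between the tips of the shut fingers; the grasp point (between the pads) lies 19 mm behind it; z points along the fingers, y is the direction in which the jaws open and shut (so a half turn about z gives the same grasp; the last joint's range is limited). The gripper opens to 92 mm and grips with 3 to 60 N. Pads are 20 mm wide; open, the fingers measure 128 mm over their backs; the gripper's body (75 mm by 189 mm) begins 69 mm behind the grasp point.
Start: joints at [60.441, 9.076, 91.501, -0, 79.423, -12.038], TCP at [0.173, 0.548, 0.215] pointing down, gripper open.
Joint ranges: [-166.64, 166.64], [-54.1, 131.32], [10.49, 154.53], [-73.88, 253.88], [9.74, 151.15], [-171.62, 171.62]. Speed limits (degrees/s): [147.25, 147.25, 180, 180, 180, 180].

INTERFACE

Orientations are given as [roll, pitch, yaw] about the fixed x, y, z axes, in that order (R = Rz(yaw) Ry(pitch) Rx(roll)).
In Python, from rig import r gives the robot as it stands. Calls block until the motion is done:
- r.move_to(position, orientation): joint-space move of the TCP to a pose.
- r.move_straight(position, rotation=None, speed=0.15, until_force=None): straight line of the TCP; rotation=None keeps the orientation; speed is the mean speed in m/s. With until_force (N) it stops when the force on the tool has changed by that much, and returns True; else False.
- r.move_joints(angles): joint-space move.
- r.move_gripper(opening, grip_force=None): opening from 0.0 (shut) to 1.0 (fully open); grip_force is the grip in N (None keeps the last); returns when the fingers have stopped.
- r.sleep(seconds).
- r.solve_ik(position, orientation): joint angles nearest the present ones, or None.
- r.observe(): the state.
- r.grab_frame(name): name is "scene" or "top" or "wrist"; returns (picture, depth): 384x512x3 uint8, red, green, blue; 384x512 float32, m along the optical axis (not along the pixel's ray), 0 where there is no reading.
- r.camera_model(name): a dict with "intrinsics" (3x3 intrinsics, pixels), "k1" (the pictures are not rectified: a ray, as slopes to the right and down, at radius r is drawn at 1 + k1 r^2 times it, then the intrinsics apply), "rvec" (rotation vector, rad) and "tvec" (3), from world to camera coordinates, as OpenCV has them; the wrist camera has in their place "tool_from_camera" (4x4, takes a point from camera to tool coordinates, whose origin is the TCP and whose axes are the flange's). Camera axes: x right, y down, z forward; pixel columns grow to the right and rows downward; lengths in m; the calibration is good to about 2 mm. A picture is of the moment at which its call begins: read the wrist's pose just before it. camera_model takes no time and is no camera call.
A pose or a line that the arm cannot do raises r.MotionError and nothing moves.
- r.job_done(): hands the job in, once; it reports no verdict.
The state is a dict: "time_s": time; "joint_pos": joint angles; "joint_velocities": joint speeds; "joint_torque": joint torques, N m; "eef_pos": TCP position; "orientation": TCP orientation; "ft_force": force on the tool from outside, world axes, zero at the start; "torque": the same for the moment, N m; "gripper_width": opening from 0.0 (shut) to 1.0 (fully open).
Only numpy, scipy, OpenCV 4.12 (cv2) and the standard library are available. Lean on these libraries where they do the work, as an engineer would, in place of code of your own. Each camera call takes 0.05 s, during which the arm holds its last target. There are 200 camera calls.

## Working session

There is one attempt and no reset: what is moved stays moved. The work goes in short steps, each a Python script; the robot and the scene stay as the last script left them, time stands still between calls to the robot, and variables do not carry over. Pictures are saved under pics/ and viewed, about 8 in all and at most 12, crops included, and the job is handed in when it is done.

```bash
ls; mkdir -p pics; cat > h.py <<'E'
import numpy as np, cv2
from rig import r
def cloud(name):
    o=r.observe(); im,d=r.grab_frame(name); m=r.camera_model(name); K=np.array(m["intrinsics"]); k1=m["k1"]
    v,u=np.mgrid[0:d.shape[0],0:d.shape[1]]
    pts=np.stack([u,v],-1).reshape(-1,1,2).astype(float)
    s=cv2.undistortPoints(pts,K,np.array([k1,0,0,0.])).reshape(d.shape+(2,))
    P=np.dstack([s*d[...,None],d])
    if "rvec" in m:
        R=cv2.Rodrigues(np.array(m["rvec"],float))[0]; W=(P-np.array(m["tvec"]).ravel())@R
    else:
        from scipy.spatial.transform import Rotation as Ro
        T=np.array(m["tool_from_camera"]); W=P@T[:3,:3].T+T[:3,3]
        W=W@Ro.from_euler('xyz',o["orientation"],degrees=True).as_matrix().T+o["eef_pos"]
    W[d==0]=np.nan
    return im,d,W
E
python3 - <<'E'
from h import *
print(r.observe())
for n in("top","scene"):
    im,d,W=cloud(n); np.savez(n,im=im,W=W); cv2.imwrite(f"pics/{n}.png",im[...,::-1])
E
```

```text
pics
{'time_s': 0.0, 'joint_pos': array([ 6.04411608e+01,  9.11227104e+00,  9.15700664e+01, -1.45104899e-03,
        7.94233890e+01, -1.20396707e+01]), 'joint_velocities': array([-0.0169868 , -0.01351035,  0.020585  , -0.06371307, -0.00704994,
        0.04797813]), 'joint_torque': array([-1.06571850e-03, -3.85570192e+01, -3.22106802e+01,  7.00416625e-02,
        3.78771988e-02, -1.48096633e-04]), 'eef_pos': array([0.1728242 , 0.54776742, 0.21364106]), 'orientation': array([-1.79896302e+02, -2.06588207e-02,  1.62481080e+02]), 'ft_force': array([ 0.76903494,  0.24884655, -0.11202203]), 'torque': array([ 0.03475953,  0.01663916, -0.02051396]), 'gripper_width': 0.9992981908223311}
```

View pics/top.png

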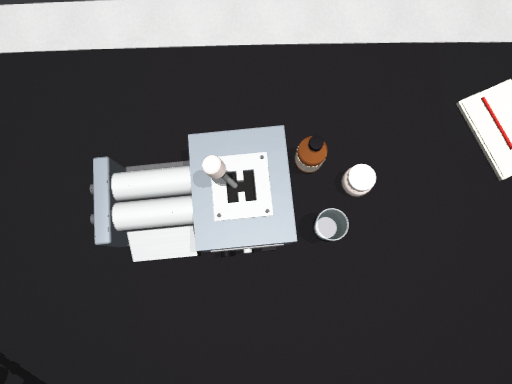

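View pics/scene.png

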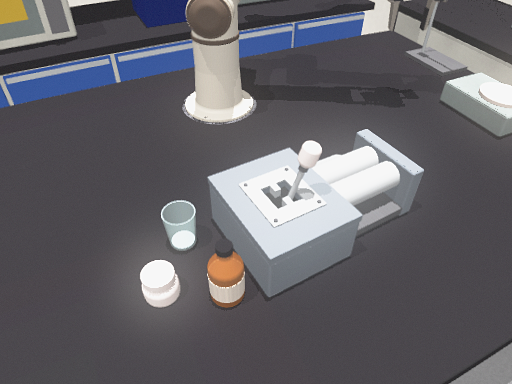

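The top view shows the gate plate at about (241,187) and the knob at (214,166), so the lever is in the far left slot. The bottle is at (311,155), the beaker at (331,225) and the jar at (359,180).

```bash
python3 - <<'E'
from h import *
f=np.load("top.npz"); im,W=f["im"],f["W"]; z=W[...,2]
v,u=np.mgrid[0:384,0:512]
box=(u>180)&(u<305)&(v>115)&(v<260)
# deck
m=(box&(abs(z-.12)<.015)); 
p=W[m]; print("deck z",np.median(p[:,2]))
for nm,mm in(("gearbox",m),("plate",m&(im.min(-1)>215)&(u>205))):
    mm=cv2.morphologyEx(mm.astype(np.uint8),cv2.MORPH_OPEN,np.ones((3,3)))
    q=W[(mm>0)&(u>190)][:,:2].astype(np.float32); print(nm,len(q),q.mean(0),cv2.minAreaRect(q*1000))
k=box&(z>.185); q=W[k]; print("knob pts",len(q),q.mean(0),q.min(0),q.max(0))
for nm,(a,b) in dict(bottle=(311,155),beaker=(331,225),jar=(359,180)).items():
    s=((u-a)**2+(v-b)**2<22**2)&(z>.03); q=W[s]; print(nm,len(q),q.min(0),q.max(0),np.median(q,0))
g=np.load("scene.npz"); q=g["W"].reshape(-1,3)
ok=(q[:,2]>.175)&(q[:,2]<.26)&(abs(q[:,0]-W[k][:,0].mean())<.05)&(abs(q[:,1]-W[k][:,1].mean())<.05)
q=q[ok];print("scene knob",len(q),q.mean(0),q.min(0),q.max(0))
p=g["W"].reshape(-1,3);c=g["im"].reshape(-1,3).min(-1)
E
```

```text
deck z 0.12016462362813093
gearbox 10509 [ 0.559829   -0.09536364] ((566.2388916015625, -89.2519760131836), (240.80352783203125, 206.52366638183594), 4.712426662445068)
plate 2498 [ 0.5601965 -0.0990715] ((567.2761840820312, -91.85559844970703), (132.24798583984375, 118.55155181884766), 4.79164981842041)
knob pts 430 [ 0.57942497 -0.05131594  0.22873985] [ 0.56375464 -0.06943533  0.18719932] [ 0.60101474 -0.03026487  0.23981769]
bottle 871 [ 0.61666707 -0.27539093  0.03015616] [ 0.67803243 -0.21232245  0.14296063] [ 0.63715369 -0.23830639  0.09762814]
beaker 465 [ 0.45722459 -0.3119694   0.0300663 ] [ 0.52377125 -0.24521694  0.08968565] [ 0.49632597 -0.29390979  0.07052931]
jar 713 [ 0.56342755 -0.38179031  0.03003202] [ 0.62337798 -0.32212483  0.06439944] [ 0.59147341 -0.34911797  0.05941185]
scene knob 553 [ 0.59162192 -0.05480961  0.21803728] [ 0.57107987 -0.06932404  0.17593663] [ 0.60383539 -0.02946347  0.23878873]
```

```bash
cat >> h.py <<'E'
G=np.array([.567,-.0915]); A=np.deg2rad(4.72); RM=np.array([[np.cos(A),-np.sin(A)],[np.sin(A),np.cos(A)]])
def w(x,y,z): return [*(G+RM@[x,y]),z]
def mill(P): return (P-G)@RM
def st(t=""):
    o=r.observe(); print(t,round(o["time_s"],2),"mill",mill(o["eef_pos"][:2]).round(4),o["eef_pos"][2].round(4),"F",o["ft_force"].round(1),"rpy",o["orientation"].round(1))
def knob(name):
    im,d,W=cloud(name); z=W[...,2]; M=(W[...,:2]-G)@RM
    m=(z>.18)&(z<.25)&(abs(M)<.08).all(-1)&(im.min(-1)>130); q=np.c_[M[m],z[m]]
    print("knob",name,len(q),q.mean(0).round(4),np.percentile(q,2,axis=0).round(4),np.percentile(q,98,axis=0).round(4)); return im
E
python3 - <<'E'
from h import *
yaws=[]
for y in(4.72,184.72):
    q=r.solve_ik(w(.085,.042,.32),[180,0,y]); print(y,q)
    if q is not None: yaws.append((abs(np.array(q)-r.observe()["joint_pos"]).max(),y))
y=min(yaws)[1]
r.move_straight([.173,.548,.32])
r.move_gripper(0.0); 
r.move_to(w(.085,.042,.32),[180,0,y]); st("above")
for n in("wrist","scene"):
    im=knob(n); cv2.imwrite(f"pics/a_{n}.png",im[...,::-1])
E
```

```text
4.72 [-1.43994240e+01  1.77711365e+01  6.95292684e+01 -2.54444375e-14
  9.26995951e+01  7.08805760e+01]
184.72 [ -14.39942405   17.77113646   69.5292684     0.           92.69959514
 -109.11942405]
above 4.97 mill [0.0851 0.043 ] 0.3201 F [ 0.2 -0.7  0.6] rpy [-180.    -0.     4.8]h.py:25: RuntimeWarning: Mean of empty slice.
  print("knob",name,len(q),q.mean(0).round(4),np.percentile(q,2,axis=0).round(4),np.percentile(q,98,axis=0).round(4)); return im
  ret = um.true_divide(
Traceback (most recent call last):
  File "h.py", line 25, in knob
    print("knob",name,len(q),q.mean(0).round(4),np.percentile(q,2,axis=0).round(4),np.percentile(q,98,axis=0).round(4)); return im
                                                ~~~~~~~~~~~~~^^^^^^^^^^^^
IndexError: index -1 is out of bounds for axis 0 with size 0
```

```bash
cd pics; python3 -c "
import cv2,numpy as np;cv2.imwrite('a.png',cv2.resize(np.hstack([cv2.imread('a_wrist.png'),cv2.imread('a_scene.png')]),(800,300)))"
```

```text
[ WARN:0@0.020] global loadsave.cpp:275 findDecoder imread_('a_wrist.png'): can't open/read file: check file path/integrity
[ WARN:0@0.020] global loadsave.cpp:275 findDecoder imread_('a_scene.png'): can't open/read file: check file path/integrity
Traceback (most recent call last):
cv2.error: OpenCV(4.12.0) :-1: error: (-5:Bad argument) in function 'resize'
> Overload resolution failed:
>  - src data type = object is not supported
>  - Expected Ptr<cv::UMat> for argument 'src'
```

```bash
sed -i 's/    print("knob",name/    if len(q)<20: print(name,"no knob"); return im\n&/' h.py
cat >> h.py <<'E'
def look(tag,names=("wrist","scene")):
    ims=[knob(n) for n in names]
    cv2.imwrite(f"pics/{tag}.png",cv2.resize(np.hstack(ims),(800,300))[...,::-1])
E
python3 -c "
from h import *
look('a')"
```

```text
wrist no knob
knob scene 504 [0.0281 0.0351 0.2212] [0.011  0.0226 0.1932] [0.039  0.0555 0.2373]
```

View pics/a.png

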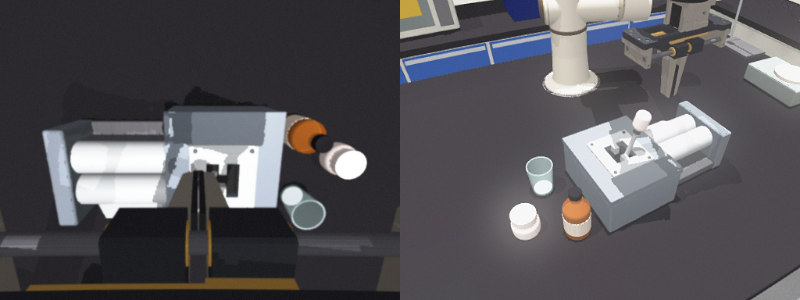

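The wrist view has the closed fingers hiding the knob. The scene view shows the arm off to the side at about (670,60), which doesn't match the reported pose above the mill. I'll resolve that before moving.

```bash
python3 -c "
from h import *
st(); look('b',('top','scene')); st()"
```

```text
5.12 mill [0.0851 0.0427] 0.3201 F [-0.4  0.6 -0.2] rpy [-180.    -0.     4.8]
knob top 385 [0.0169 0.039  0.2304] [0.0032 0.0221 0.2093] [0.034  0.0577 0.238 ]
knob scene 503 [0.0281 0.0351 0.2212] [0.0114 0.0227 0.1936] [0.0391 0.0552 0.2372]
 5.22 mill [0.0851 0.0425] 0.3201 F [-0.8 -0.7 -0.8] rpy [-180.    -0.     4.8]
```

View pics/b.png

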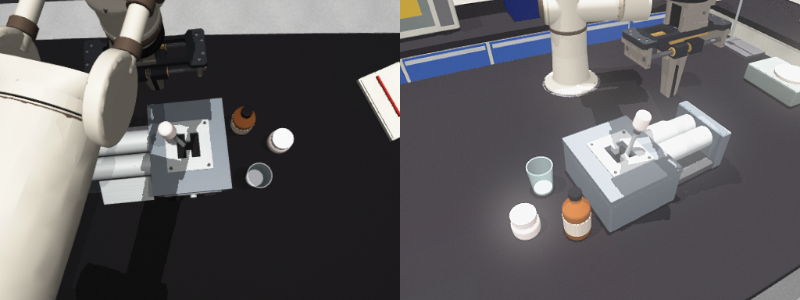

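```bash
python3 -c "
from h import *
o=r.observe(); print(o['joint_pos'],o['eef_pos'])
for n in('top','scene'):
    m=r.camera_model(n)
    R=cv2.Rodrigues(np.array(m['rvec'],float))[0]; print(n,'cam at',-R.T@np.array(m['tvec']).ravel())
    pts=np.array([o['eef_pos'],w(.021,.04,.217),w(0,0,.124),[0,0,0]])
    print(cv2.projectPoints(pts,np.array(m['rvec'],float),np.array(m['tvec'],float),np.array(m['intrinsics']),np.array([m['k1'],0,0,0.]))[0].reshape(-1,2).round())
    im,d,W=cloud(n); z=W[...,2]
    s=(z>.25)&(W[...,0]>.45)&(W[...,1]<.3)&(W[...,1]>-.4)
    print('pts above .25',s.sum(), [ (lo, W[s&(z<lo+.03)&(z>lo)].mean(0).round(3), W[s&(z<lo+.03)&(z>lo)].min(0).round(3),W[s&(z<lo+.03)&(z>lo)].max(0).round(3)) for lo in(.3,.34,.38) if (s&(z<lo+.03)&(z>lo)).any()])
"
```

```text
[-1.43619482e+01  1.77647095e+01  6.95316462e+01  4.67617060e-03
  9.27005078e+01  7.08769320e+01] [ 0.64826874 -0.0421932   0.32005001]
top cam at [ 0.41533038 -0.13102442  0.86993878]
[[201. 108.]
 [214. 165.]
 [240. 185.]
 [202. 462.]]
pts above .25 33423 [(0.3, array([ 0.64 , -0.044,  0.325]), array([ 0.638, -0.056,  0.319]), array([ 0.657, -0.031,  0.33 ])), (0.34, array([ 0.639, -0.044,  0.354]), array([ 0.636, -0.059,  0.34 ]), array([ 0.646, -0.028,  0.37 ])), (0.38, array([ 0.642, -0.04 ,  0.391]), array([ 0.635, -0.072,  0.381]), array([ 0.663, -0.035,  0.41 ]))]
scene cam at [ 1.04267546 -0.37750054  0.63598881]
[[342. 120.]
 [309. 154.]
 [281. 193.]
 [219. 103.]]
pts above .25 8454 [(0.3, array([ 0.656, -0.046,  0.326]), array([ 0.642, -0.057,  0.318]), array([ 0.66, -0.03,  0.33])), (0.34, array([ 0.655, -0.048,  0.356]), array([ 0.64, -0.06,  0.34]), array([ 0.661, -0.025,  0.37 ])), (0.38, array([ 0.656, -0.048,  0.393]), array([ 0.617, -0.129,  0.38 ]), array([0.685, 0.042, 0.41 ]))]
```

The depth points put the fingers at the reported TCP, so the mismatch was only perspective. The knob is at mill (0.021, 0.040). Next I push it back into the cross channel.

```bash
python3 - <<'E'
from h import *
st()
print(r.move_straight(w(.085,.040,.198),speed=.15,until_force=8)); st("down")
print(r.move_straight(w(.030,.040,.198),speed=.06,until_force=20)); st("pushed")
knob("scene"); 
r.move_straight(w(.06,.040,.198)); r.move_straight(w(.06,.04,.29),speed=.2); st("up")
look('c',("top","scene"))
E
```

```text
5.33 mill [0.085  0.0422] 0.32 F [ 0.2 -0.7 -0.3] rpy [180.   -0.    4.7]
False
down 6.29 mill [0.0857 0.0397] 0.1994 F [-0.8 -0.8 -0.4] rpy [ 1.8e+02 -1.0e-01  4.7e+00]
False
pushed 7.36 mill [0.0301 0.0399] 0.198 F [ 1.9 -0.   1.9] rpy [180.   -0.    4.7]
knob scene 385 [0.0211 0.0315 0.2208] [-0.0055  0.0226  0.1936] [0.0422 0.0517 0.2479]
up 8.37 mill [0.0592 0.0401] 0.2888 F [-0.6  0.4 -0.4] rpy [-1.8e+02  1.0e-01  4.7e+00]
knob top 343 [2.000e-04 4.030e-02 2.334e-01] [-0.0129  0.0236  0.2134] [0.0166 0.0581 0.2394]
knob scene 485 [0.0119 0.0356 0.2224] [-0.0051  0.0229  0.198 ] [0.0218 0.055  0.2383]
```

```bash
python3 - <<'E'
from h import *
r.move_straight(w(.003,.11,.29),speed=.2)
print(r.move_straight(w(.003,.11,.198),until_force=8)); st("down")
print(r.move_straight(w(.003,-.008,.198),speed=.06,until_force=20)); st("pushed")
knob("scene")
r.move_straight(w(.003,.025,.198)); r.move_straight(w(-.0,.03,.29),speed=.2); st("up")
look('c',("top","scene"))
E
```

```text
False
down 9.83 mill [0.0037 0.1095] 0.1989 F [-0.  -0.3  0.7] rpy [ 1.8e+02 -1.0e-01  4.7e+00]
False
pushed 11.95 mill [ 0.0029 -0.0078] 0.198 F [ 0.2  2.4 -1. ] rpy [180.    0.    4.7]
knob scene 591 [ 0.0126 -0.0404  0.2223] [-0.0053 -0.0599  0.197 ] [0.022  0.0041 0.2383]
up 12.97 mill [-0.0004  0.0296] 0.289 F [-1.   1.2  0.3] rpy [-1.8e+02  1.0e-01  4.7e+00]
knob top 217 [ 2.00e-04 -4.53e-02  2.36e-01] [-0.0118 -0.0589  0.231 ] [ 0.0127 -0.0321  0.2395]
knob scene 504 [ 0.0125 -0.0461  0.2229] [-0.0055 -0.0602  0.1899] [ 0.022  -0.028   0.2379]
```

View pics/c.png

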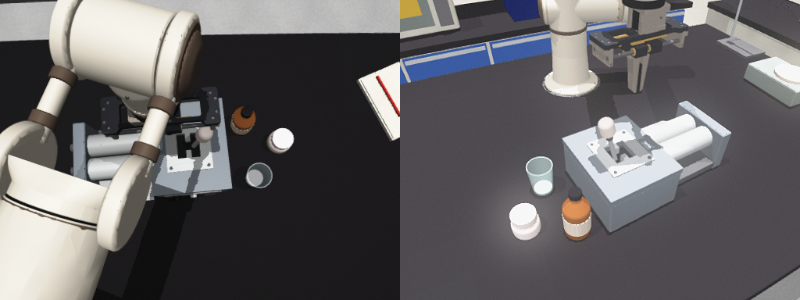

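The knob is upright in the channel on the right at mill (0.004, -0.044), and the bottle, beaker and jar look undisturbed. Next is the forward push from behind.

```bash
python3 - <<'E'
from h import *
r.move_straight(w(-.075,.03,.29),speed=.2)
r.move_straight(w(-.075,-.044,.29),speed=.2)
print(r.move_straight(w(-.075,-.044,.196),until_force=8)); st("down")
print(r.move_straight(w(.045,-.044,.196),speed=.05,until_force=13)); st("pushed")
knob("scene")
r.move_straight(w(-.03,-.044,.196)); r.move_straight(w(-.05,-.044,.30),speed=.2); st("up")
look('d',("top","scene"))
E
```

```text
False
down 14.89 mill [-0.0744 -0.0439] 0.197 F [ 0.6 -0.2  0.6] rpy [ 1.799e+02 -1.000e-01  4.800e+00]
True
pushed 16.98 mill [ 0.0351 -0.0438] 0.1935 F [-6.9 -2.2  6.8] rpy [-179.9    0.9    4.7]
knob scene 614 [ 0.0608 -0.0464  0.2185] [ 0.0322 -0.0591  0.1887] [ 0.0794 -0.0279  0.2471]
up 18.29 mill [-0.0499 -0.0438] 0.2988 F [-0.3  0.   0.1] rpy [-179.7    0.9    4.8]
top no knob
knob scene 483 [ 0.0669 -0.045   0.216 ] [ 0.0502 -0.0577  0.1894] [ 0.0782 -0.028   0.2289]
```

View pics/d.png

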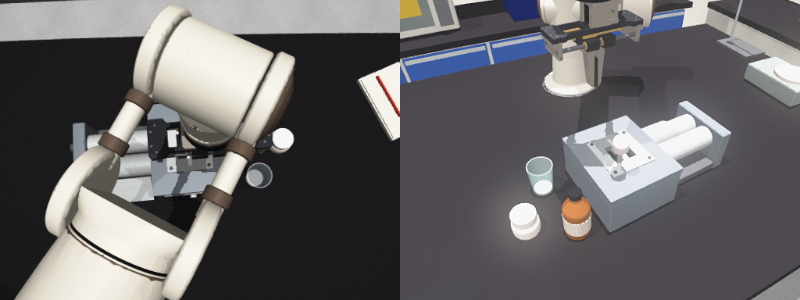

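```bash
python3 - <<'E'
from h import *
r.move_straight(w(-.19,.0,.34),speed=.2)
r.move_to([.25,.40,.36],[180,0,60]); st()
t=knob("top"); s=knob("scene")
im,d,W=cloud("top"); z=W[...,2]; v,u=np.mgrid[0:384,0:512]
for nm,(a,b) in dict(bottle=(311,155),beaker=(331,225),jar=(359,180)).items():
    q=W[((u-a)**2+(v-b)**2<22**2)&(z>.03)]; print(nm,len(q),q.min(0),q.max(0))
cv2.imwrite("pics/e.png",np.hstack([cv2.resize(t[100:280,180:390],(400,343)),cv2.resize(s[110:310,150:383],(400,343))])[...,::-1])
E
```

```text
21.19 mill [-0.2749  0.5155] 0.3599 F [ 0.5 -0.5 -0.1] rpy [180.    0.   59.9]
knob top 430 [ 0.0529 -0.0397  0.2196] [ 0.037  -0.0574  0.2001] [ 0.0733 -0.0225  0.23  ]
knob scene 481 [ 0.0669 -0.045   0.216 ] [ 0.0507 -0.0579  0.1891] [ 0.0787 -0.028   0.2291]
bottle 870 [ 0.61686686 -0.2754441   0.03031178] [ 0.68042354 -0.2122533   0.14291725]
beaker 459 [ 0.45728444 -0.3118228   0.03052236] [ 0.5237959  -0.24547089  0.0884104 ]
jar 709 [ 0.56332044 -0.38120971  0.03000059] [ 0.6235307  -0.32014517  0.06412841]
```

View pics/e.png

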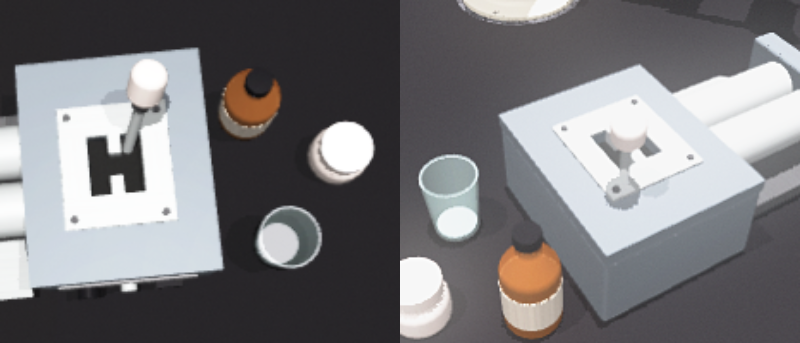

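```bash
python3 -c "
from h import *
r.job_done(); st()"
```

```text
the job is handed in; nothing more can be done
the job is handed in; nothing more can be done
```

The mill's lever is in third, fully home at the end of the far right slot. The job was handed in at about 21 s on the robot's clock, with the arm well clear.

**What I did:** I kept the gripper shut and pushed only with the outside of the fingers. The lever started in the far left slot. I pushed it back into the cross channel, across to the right, then forward until it met its stop. The stop showed as a force change of 13 N, against the 2–3 N needed to move the lever.

**Last checks:**
- **Lever:** the last views put the knob centre about 58 mm ahead of and 40–43 mm to the right of the gate centre. A lever fully home should be at about 57 mm and 42 mm. It stayed there after I withdrew, and it was upright in the cross channel before the forward push, so it never entered the near right slot.
- **Bottle, beaker and jar:** the same outlines as at the start to within about 2 mm, which is measuring noise.
- **Disagreements:** one scene picture seemed to show the arm in the wrong place. Depth readings confirmed the reported position, so it was only perspective. Two automatic knob readings found nothing because the fingers or arm blocked the view; later views replaced them.

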